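# Set a press stud with the sloping hand setter

## Task

A press stud is loaded in the small green sloping hand setter behind the blue cash box: take the white-headed mallet by its wooden handle and, holding it in line with the setter's slanting spring pin, strike the brass pin head briskly along its slope until the brass stud cap below is fully home on its die. Let the pin spring back, then put the mallet away head-down in the round blue cup and leave it standing there. Work the pin only with the mallet, and leave the other things on the table where they are.

Things in the scene. Friction and masses are not known exactly. Their poses are not given: they have to be found in the camera images.
- mallet: In-line mallet, 120 mm long, 0.16 kg, at first standing on its head on the table. Origin: centre of the flat striking face at its lower end; z runs from the face up the handle. White head 36 mm in diameter from z = 0 to 46 mm, brass collar 27 mm in diameter to 51 mm, brown round handle 22 mm in diameter from 60 to 112 mm (grip at about 90 mm, any yaw), rounded end at 120 mm.
- setter: Green hand setter, fixed: flat base plate 130 x 76 x 10 mm and a C-frame 40 mm wide that leans 30 degrees from vertical towards its front (-x), roughly at the robot. Origin: under the base, 12 mm in front of the plate's centre; z up. The pin head is its highest point; seen along the pin, the frame ends 27 mm below the struck face. A blue cash box 87 mm high stands in front of it.
- pin_head (a point): Centre of the flat struck face of the brass pin head, 24 mm in diameter, 6 mm thick, about 117 mm above the table, over 17 mm of visible coil spring. The point moves with the pin. Its z axis points up along the pin, out of the struck face, leaning 30 degrees from vertical towards the setter's front: strike along -z.
- strike_pin (a joint): Travel of the sprung pin along its slope, m: 0 up, 0.015 at its stop. The first 5 mm or more are free, then it drives the stud cap, and at 13 mm the cap is home. Spring 2 N at the start of travel, rising 0.35 N per mm; it returns by itself when the mallet lifts. A brisk tap, the mallet moving at 0.1 to 0.3 m/s, is right; creeping is not a strike.
- stud_cap (a joint): Travel of the brass stud cap (21 mm in diameter) onto its die under the pin, m: 0 to 0.002 at the start, 0.008 fully home. It stays where it is driven (about 4 N of friction), so several strikes add up.
- stand: Mallet stand, fixed: round blue cup on a wooden foot 78 x 78 x 8 mm. Origin: centre of the foot's underside; z up. The cup is 54 mm in outer and 44 mm in inner diameter, inner floor at z = 11 mm, open mouth at z = 54 mm; it takes the mallet head with 4 mm of play all round.
- glue_stick: Bystander: standing glue stick with orange cap, 24 mm in diameter, 86 mm high; origin under its centre.
- snap_jar_0: Bystander: small jar with a white lid, 34 mm in diameter, 44 mm high; origin under its centre.
- snap_jar_1: Bystander: small jar with a black lid, 34 mm in diameter, 44 mm high; origin under its centre.
- thread_reel_0: Bystander: standing reel of red thread, 29 mm in diameter, 46 mm high; origin under its centre.
- thread_reel_2: Bystander: standing reel of cream thread, 29 mm in diameter, 52 mm high; origin under its centre.
- pin_tin: Bystander: round red and white tin, 62 mm in diameter, 25 mm high; origin under its centre.
- snap_press: Obstacle, fixed: tall green hand press to the right of the work, not used here. Origin under it; z up, front at -x. Base 215 x 124 mm and 24 mm high (x from -87 to 128 mm), frame up to 235 mm, and a lever with a red grip that stands up and forward on its far (-y) side: grip x -127 to -68, y -51 to -25, z 334 to 425 mm. Keep clear of it.
There are look-alikes about, which are no part of the job. What is shaped like the mallet but red is not meant.

How it is judged:
By the outcome, as a careful person would: the job done as asked, in the order asked, and still so for the second after the job is handed in, with the robot touching nothing.
It also fails if it takes over 40 s, if anything falls off the work surface, if the arm or the gripper's body presses on something with over 40 N, if the wrist force passes 120 N, or if a joint passes its speed limit or range.

## Robot

A 6-joint arm with a two-finger parallel gripper is mounted at the origin on a cart in front of the work surface, level with it; the furniture and walls round the work are solid. World frame = base frame: x ahead of the robot, y to its left, z up, the work surface at z = 0. Lengths are in m, angles in degrees, forces in N, time in s.
With the tool pointing down it reaches from about 0.35 to 0.975 m from the base axis. Payload 7.1 kg.
Tool frame: the origin (TCP) lies midway between the tips of the shut fingers; the grasp point (between the pads) lies 19 mm behind it (env.grasp_offset is the distance from the TCP to the grasp point, in m); z points along the fingers, y is the line along which they close (so a half turn about z gives the same grasp; the last joint's range is limited). The gripper opens to 88 mm and grips with 3 to 60 N. Pads are 20 mm wide; open, the fingers measure 115 mm over their backs; the gripper's body (75 mm by 178 mm) begins 61 mm behind the grasp point.
Start: joints at [65.031, 24.242, 93.386, -0, 62.372, -1.089], TCP at [0.253, 0.571, 0.193] pointing down, gripper open.
Joint ranges: [-172.04, 172.04], [-51.8, 120.97], [4.93, 147.93], [-75.15, 255.16], [6.16, 154.13], [-145.62, 145.62]. Speed limits (degrees/s): [136.94, 136.94, 172.46, 180, 180, 180].

## Interface

Orientations are given as [roll, pitch, yaw] about the fixed x, y, z axes, in that order (R = Rz(yaw) Ry(pitch) Rx(roll)).
In Python, from plant import env, cams gives the robot as it stands.
- The arm moves only by the tool send_rows, never from a script. Its argument "moves" is a list of rows, each a list of 4 numbers: the shift along the tool's x, y, z in mm, then the turn about the tool's z in rad. In form: [[dx, dy, dz, spin], ...]. A call has 1 to 20 rows; each row shifts and turns the commanded pose from where the row before left it, along the tool's axes as they then stand; what a row does not reach is not made up. A row lasts 1/10 s, in which the tool goes at most 50 mm and 8.59 degrees, less where a joint would pass 70% of its speed; a pose out of reach is approached as far as the arm can. A call is refused whole if a number of a shift passes 50 or a number of a turn 0.15, either way. A call with a gripper value outside its range is refused whole. "hand" is the opening in per cent of the stroke, from 0 (shut) to 100 (fully open), set as the call begins (left out, the last holds). The fingers move at their own pace and stop on an object; the grip force is fixed at half the most. Time passes only in rows, so rows that do not move let the fingers close. It gives the time, the measured TCP pose, the force, the opening and the grip force at its end, in the units of the state.
- env.get_obs(): the state, without advancing time (a new reading comes with each control period).
- cams.grab_frame(name): name is "scene" or "side" or "wrist"; returns a dict with "img" (400x640x3 uint8, red, green, blue), "camera_matrix" (3x3 intrinsics, pixels), "dist" ([k1, k2, p1, p2, k3] as OpenCV has them; the pictures are not rectified), "R" (3x3) and "t" (3): a world point X has camera coordinates R X + t. Camera axes: x right, y down, z forward; pixel columns grow to the right and rows downward; lengths in m; the calibration is good to about 2 mm. A picture is of the moment at which its call begins. There is no depth.
- env.finish_job(): hands the job in; it is judged then, once.
The state is a dict: "clock": time; "joints": joint angles; "qd": joint speeds; "joint_torque": joint torques, N m; "tcp_pos": TCP position; "orientation": TCP orientation; "force": force on the tool from outside, world axes, zero at the start; "moment": the same for the moment, N m; "finger_gap": finger opening in m; "gripper_force": force on a finger pad.
Only numpy, scipy, OpenCV 4.12 (cv2) and the standard library are available. Lean on these libraries where they do the work, as an engineer would, in place of code of your own. Each camera call takes 0.05 s, during which the arm holds its last target. There are 200 camera calls.

## Working session

There is one attempt and no reset: what is moved stays moved. The work goes in short steps, Python scripts to look and compute and a tool call to move; the robot and the scene stay as the last step left them, time stands still between calls to the robot, and variables do not carry over. Pictures are saved under pics/ and viewed, at most 10 in all, crops included, and the job is handed in when it is done.

Besides the shell and the picture viewer there is one more tool, called after ">>>" in YAML: its name, and indented under it one key for each argument. send_rows: Moves the arm, as the interface text tells. Its arguments: {"type":"object","properties":{"moves":{"type":"array","items":{"type":"array","items":{"type":"number"}}},"hand":{"type":"number"}},"required":["moves"]}

```bash
ls; mkdir -p pics; cat > h.py <<'E'
import numpy as np, cv2
from plant import env, cams
def grab(n):
    f=cams.grab_frame(n); np.savez('f_%s.npz'%n,**{k:np.array(v) for k,v in f.items()}); return f
def load(n): return dict(np.load('f_%s.npz'%n))
def save(img,p): cv2.imwrite('pics/'+p,img[:,:,::-1])
def ray(f,u,v):
    p=cv2.undistortPoints(np.array([[[u,v]]],float),f['camera_matrix'],f['dist'])[0,0]
    R=np.array(f['R']);t=np.array(f['t']); d=R.T@np.array([p[0],p[1],1]); return -R.T@t, d/np.linalg.norm(d)
def onz(f,u,v,z):
    c,d=ray(f,u,v); return c+d*(z-c[2])/d[2]
def tri(a,b):
    (c1,d1),(c2,d2)=a,b
    s=np.linalg.lstsq(np.c_[d1,-d2],c2-c1,rcond=None)[0]
    p,q=c1+s[0]*d1,c2+s[1]*d2; return (p+q)/2,np.linalg.norm(p-q)
def proj(f,X):
    r=cv2.Rodrigues(np.array(f['R']))[0]; return cv2.projectPoints(np.array(X,float).reshape(-1,1,3),r,np.array(f['t'],float),f['camera_matrix'],f['dist'])[0][:,0]
E
python3 - <<'E'
from h import *
for n in ('scene','side','wrist'):
    f=grab(n); print(n,-np.array(f['R']).T@f['t'],np.array(f['R'])[2])
    if n!='wrist': save(f['img'],n+'0.png')
print(env.get_obs())
E
```

```text
pics
scene [-0.09558834 -0.4095946   1.00100849] [ 0.5568002   0.31637545 -0.76803653]
side [ 0.64666057 -0.64732075  0.70280134] [-0.09317838  0.69340954 -0.71449353]
wrist [0.18420495 0.60140779 0.38460894] [ 0.2497431  -0.11186253 -0.96182907]
{'clock': 0.15, 'joints': array([ 6.50308292e+01,  2.42752317e+01,  9.34185411e+01, -4.88124134e-04,
        6.23717117e+01, -1.08935677e+00]), 'qd': array([-0.037353  , -0.06080836, -0.14214904,  0.06553056,  0.02641592,
       -0.03110215]), 'joint_torque': array([ 5.05467615e-04, -5.44979775e+01, -2.73918414e+01,  6.43677008e-02,
        2.05637404e-02, -5.15731415e-05]), 'tcp_pos': array([0.25281326, 0.57110655, 0.19259036]), 'orientation': array([-1.79934519e+02, -8.12844268e-04,  1.56120412e+02]), 'force': array([-0.83257671, -0.47655695,  0.13960667]), 'moment': array([-0.00590396,  0.00961441, -0.00083285]), 'gripper_force': 0.0, 'finger_gap': 0.08810663357192727}
```

View pics/scene0.png

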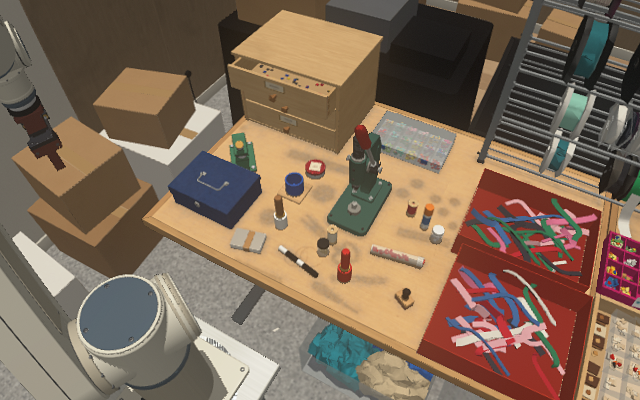

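View pics/side0.png

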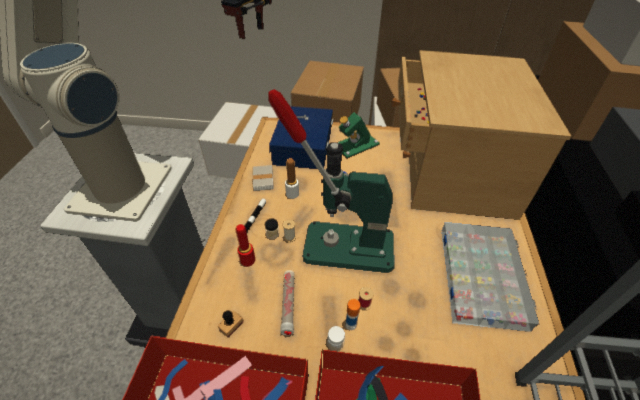

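Mallet candidates are the white head with a brown handle at scene (280,212) and side (291,180), and the red look-alike at scene (345,265) and side (244,245), which I exclude. The setter is at scene (241,150) and side (355,135), with the tall press at scene (360,190) excluded. The cup is at scene (294,184). I'll check these in one close crop.

```bash
python3 - <<'E'
from h import *
s=load('scene')['img'];d=load('side')['img']
a=cv2.resize(s[125:245,220:340],(400,400),interpolation=cv2.INTER_CUBIC)  # x3.333
b=cv2.resize(d[100:220,270:390],(400,400),interpolation=cv2.INTER_CUBIC)
save(np.hstack([a,b]),'crop1.png')
E
```

```text
(no output)
```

View pics/crop1.png

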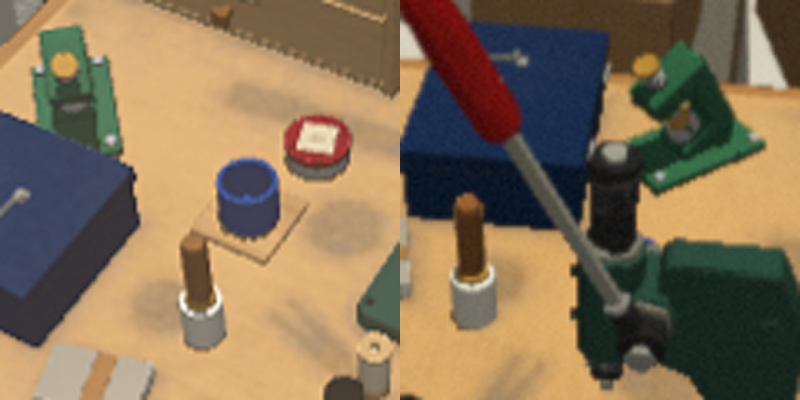

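```bash
python3 - <<'E'
from h import *
S=load('scene');D=load('side')
k=120/400
sc=lambda x,y:(220+x*k-.35,125+y*k-.35); sd=lambda x,y:(270+(x-400)*k-.35,100+y*k-.35)
print('pin',tri(ray(S,*sc(66,65)),ray(D,*sd(647,67))))
print('mallet top',tri(ray(S,*sc(194,241)),ray(D,*sd(468,200))))
print('mallet bottom side',onz(S,*sc(205,330),.0),onz(D,*sd(475,315),0))
print('cup mouth',onz(S,*sc(248,180),.054))
print('foot corners',[onz(S,*sc(*p),.008)[:2].round(4) for p in((266,258),(308,200),(193,230))])
print('plate edge',[onz(D,*sd(*p),.01)[:2].round(4) for p in((655,188),(765,142))])
# refine by masks
for n,f,(u,v) in(('S',S,sc(66,65)),('D',D,sd(647,67))):
    im=f['img'];h=cv2.cvtColor(im,cv2.COLOR_RGB2HSV);u,v=int(u),int(v)
    w=h[v-7:v+8,u-7:u+8]; m=((w[...,0]>12)&(w[...,0]<28)&(w[...,1]>140)&(w[...,2]>110))
    ys,xs=np.nonzero(m);print(n,m.sum(),xs.mean()+u-7,ys.mean()+v-7,sc(66,65) if n=='S' else sd(647,67)); print(m.astype(int))
h=cv2.cvtColor(S['img'],cv2.COLOR_RGB2HSV)[165:205,275:315]
m=(h[...,0]>105)&(h[...,0]<130)&(h[...,1]>110)
ys,xs=np.nonzero(m);print('cup',xs.min()+275,xs.max()+275,ys.min()+165,ys.max()+165)
E
```

```text
pin (array([0.59964034, 0.24937469, 0.11506018]), np.float64(0.0023855819772368786))
mallet top (array([0.48221825, 0.0425464 , 0.1214848 ]), np.float64(0.00023979508316214495))
mallet bottom side [0.48476576 0.04518474 0.        ] [0.48131369 0.04232757 0.        ]
cup mouth [0.6064684  0.07290155 0.054     ]
foot corners [array([0.5705, 0.036 ]), array([0.6455, 0.0369]), array([0.5671, 0.1085])]
plate edge [array([0.6145, 0.2142]), array([0.7118, 0.2971])]
S 41 238.8780487804878 144.09756097560975 (239.45000000000002, 144.15)
[[0 0 0 0 0 0 0 0 0 0 0 0 0 0 0]
 [0 0 0 0 0 0 0 0 0 0 0 0 0 0 0]
 [0 0 0 0 0 0 0 0 0 0 0 0 0 0 0]
 [0 0 0 0 0 0 0 0 0 0 0 0 0 0 0]
 [0 0 0 0 0 1 1 1 1 0 0 0 0 0 0]
 [0 0 0 0 0 1 1 1 1 1 1 0 0 0 0]
 [0 0 0 0 1 1 1 1 1 1 0 0 0 0 0]
 [0 0 0 0 1 1 1 1 1 1 1 0 0 0 0]
 [0 0 0 0 1 1 1 1 1 1 1 0 0 0 0]
 [0 0 0 0 1 1 1 1 1 1 0 0 0 0 0]
 [0 0 0 0 0 1 1 1 1 1 0 0 0 0 0]
 [0 0 0 0 0 0 0 0 0 0 0 0 0 0 0]
 [0 0 0 0 0 0 0 0 0 0 0 0 0 0 0]
 [0 0 0 0 0 0 0 0 0 0 0 0 0 0 0]
 [0 0 0 0 0 0 0 0 0 0 0 0 0 0 0]]
D 63 341.9047619047619 120.23809523809524 (343.75, 119.75)
[[0 0 0 0 0 0 0 0 0 0 0 0 0 0 0]
 [0 0 0 0 0 0 0 0 0 0 0 0 0 0 0]
 [0 0 0 0 0 0 0 0 0 0 0 0 0 0 0]
 [0 0 0 0 0 0 0 0 0 0 0 0 0 0 0]
 [0 0 0 0 0 0 0 1 1 1 1 0 0 0 0]
 [0 0 0 0 0 1 1 1 1 1 1 0 0 0 0]
 [0 0 0 0 1 1 1 1 1 1 1 1 0 0 0]
 [0 0 0 0 1 1 1 1 1 1 1 1 0 0 0]
 [0 0 0 0 1 1 1 1 1 1 1 1 0 0 0]
 [0 0 0 0 1 1 1 1 1 1 1 0 0 0 0]
 [1 1 1 1 1 1 1 1 1 1 0 0 0 0 0]
 [1 1 1 1 1 0 0 0 0 0 0 0 0 0 0]
 [1 1 1 1 0 0 0 0 0 0 0 0 0 0 0]
 [1 1 1 0 0 0 0 0 0 0 0 0 0 0 0]
 [0 0 0 0 0 0 0 0 0 0 0 0 0 0 0]]
cup 285 302 173 185
```

```bash
python3 - <<'E'
from h import *
S=load('scene');D=load('side')
print('press base side',[onz(D,*p,.024)[:2].round(3) for p in((311,224),(304,262),(393,269),(396,224))])
print('press base scene',[onz(S,*p,.024)[:2].round(3) for p in((328,222),(368,236),(391,182))])
print('lever tip',tri(ray(S,361,131),ray(D,276,97)))
print('cabinet bottom',[onz(S,*p,0)[:2].round(3) for p in((236,104),(332,151),(376,110))])
print('drawer', tri(ray(S,233,66),ray(D,403,60)))
print('cashbox top',[onz(S,*p,.087)[:2].round(3) for p in((206,152),(261,178),(227,219),(171,183))])
o=env.get_obs(); p=o['tcp_pos']; y=np.radians(o['orientation'][2])
E
```

```text
press base side [array([ 0.552, -0.077]), array([ 0.553, -0.189]), array([ 0.749, -0.181]), array([ 0.757, -0.049])]
press base scene [array([ 0.537, -0.075]), array([ 0.547, -0.191]), array([ 0.753, -0.169])]
lever tip (array([ 0.51385935, -0.15895783,  0.4119635 ]), np.float64(0.0034519747289500314))
cabinet bottom [array([0.856, 0.47 ]), array([0.806, 0.055]), array([1.061, 0.015])]
drawer (array([0.74977931, 0.35650893, 0.25638383]), np.float64(0.003810434062599788))
cashbox top [array([0.549, 0.34 ]), array([0.54 , 0.138]), array([0.38 , 0.137]), array([0.405, 0.351])]
```

>>> send_rows:
  moves:
    - [-35.3,-32.6,0,0]
    - [-35.3,-32.6,0,0]
    - [-35.3,-32.6,0,0]
    - [-35.3,-32.6,0,0]
    - [-35.3,-32.6,0,0]
    - [-35.3,-32.6,0,0]
    - [-35.3,-32.6,0,0]
    - [-35.3,-32.6,0,0]
    - [-35.3,-32.6,0,0]
    - [-35.3,-32.6,0,0]
    - [-35.3,-32.6,0,0]
    - [-35.3,-32.6,0,0]
  hand: 100

```text
clock: 1.35
tcp_pos: [0.4823, 0.0403, 0.1932]
orientation: [180.0, 0.0, 156.1]
force: [-0.2, 0.6, 0.3]
finger_gap: 0.0878
gripper_force: 0.0
```

>>> send_rows:
  moves:
    - [0,0,0,0.145]
    - [0,0,0,0.145]
    - [0,0,0,0.145]
    - [0,0,0,0.145]
    - [0,0,0,0.145]
    - [0,0,0,0.145]
    - [0,0,0,0.145]
    - [0,0,0,0.145]
    - [0,0,0,0.145]
    - [0,0,0,0.145]
    - [0,0,0,0.145]
    - [0,0,0,0.145]
    - [0,0,0,0.145]
    - [0,0,0,0.145]
    - [0,0,0,0]

```text
clock: 2.85
tcp_pos: [0.4818, 0.0423, 0.1931]
orientation: [-180.0, 0.0, 39.7]
force: [-0.2, -0.2, 0.5]
finger_gap: 0.0877
gripper_force: 0.0
```

```bash
python3 - <<'E'
from h import *
f=grab('wrist'); save(f['img'],'w1.png'); o=env.get_obs(); print(o['clock'],o['tcp_pos'],o['orientation'],o['joints'])
print(-np.array(f['R']).T@f['t'],np.array(f['R'])[2])
print(proj(f,[[.482,.042,.12],[.482,.042,0],[.606,.073,.054],[.5996,.249,.117]]))
E
```

```text
2.9 [0.48180294 0.04229744 0.19306756] [-1.79989252e+02  1.36683029e-02  3.99883860e+01] [3.60688334e+00 1.23299174e+01 1.10860221e+02 6.51423827e-04
 5.68272405e+01 5.36181421e+01]
[0.5392263  0.08998799 0.38513766] [-0.21041429 -0.17503301 -0.96181561]
[[ 320.46649876  203.47090355]
 [ 320.35847893  173.94769911]
 [ 384.36851573   55.12697261]
 [ 184.5564164  -145.49219836]]
```

View pics/w1.png

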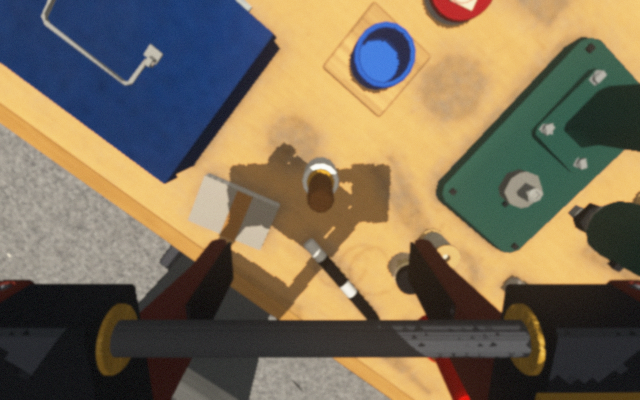

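The wrist view shows the mallet top at (320,200) centred under the gripper, matching the projection at (320,203). The cup mouth at (384,55) also matches. The fingers clear the jar and reel at (405,265), so I go down and grip.

>>> send_rows:
  moves:
    - [0,0,25,0]
    - [0,0,30,0]
    - [0,0,30,0]
    - [0,0,22,0]
    - [0,0,12,0]
    - [0,0,3,0]
    - [0,0,0,0]

```text
clock: 3.6
tcp_pos: [0.4822, 0.0423, 0.0713]
orientation: [-180.0, 0.0, 39.9]
force: [-0.2, 0.7, 0.1]
finger_gap: 0.0878
gripper_force: 0.0
```

>>> send_rows:
  moves:
    - [0,0,0,0]
    - [0,0,0,0]
    - [0,0,0,0]
    - [0,0,0,0]
    - [0,0,0,0]
    - [0,0,0,0]
    - [0,0,0,0]
    - [0,0,0,0]
  hand: 0

```text
clock: 4.4
tcp_pos: [0.4819, 0.0423, 0.0712]
orientation: [-180.0, 0.0, 39.8]
force: [-0.8, 1.8, -0.1]
finger_gap: 0.0276
gripper_force: 0.0
```

>>> send_rows:
  moves:
    - [0,0,0,0]
    - [0,0,0,0]
    - [0,0,0,0]
    - [0,0,-10,0]
    - [0,0,-30,0]
    - [0,0,-30,0]
    - [0,0,0,0]
    - [10,5,0,0]
    - [26,13,0,0]
    - [32,15,0,0]
    - [28,13,0,0]
    - [14,7,0,0]
    - [5,3,0,0]
    - [0,0,0,0]
    - [0,0,0,0]

```text
clock: 5.9
tcp_pos: [0.6047, 0.0727, 0.1401]
orientation: [-179.9, 0.1, 39.8]
force: [0.3, -1.2, -1.4]
finger_gap: 0.0208
gripper_force: 30.0
```

```bash
python3 - <<'E'
from h import *
f=grab('wrist'); s=grab('scene'); d=grab('side'); o=env.get_obs(); print(o['clock'],o['tcp_pos'],o['orientation'][2],o['finger_gap'],o['gripper_force'])
a=cv2.resize(f['img'][90:290,220:420],(400,400),interpolation=cv2.INTER_CUBIC)
b=cv2.resize(s['img'][100:220,230:350],(400,400),interpolation=cv2.INTER_CUBIC)
save(np.hstack([a,b]),'c2.png')
print(proj(f,[[.606,.073,.054]]),proj(s,[[.606,.073,.054]]))
E
```

```text
6.05 [0.6052421  0.07266624 0.1410419 ] 39.796545826621504 0.020900298245855757 29.999564797617495
[[320.81233872 197.54942321]] [[293.93647315 178.74488644]]
```

View pics/c2.png

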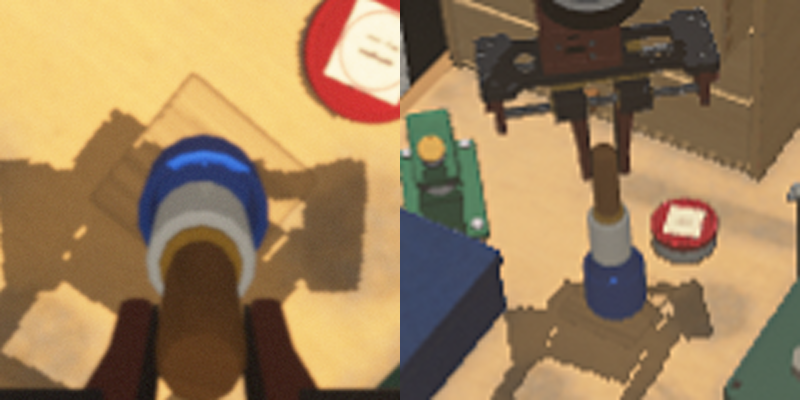

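The mallet is held upright over the cup, and the head and cup centres agree within about 2 mm. Next I dip the head about 15 mm into the fixed cup and pull the gripper sideways along -x, so the mallet pivots to 30° between the pads.

>>> send_rows:
  moves:
    - [0,0,8,0]
    - [0,0,12,0]
    - [0,0,8,0]
    - [0,0,3,0]
    - [0,0,0,0]

```text
clock: 6.55
tcp_pos: [0.6055, 0.0728, 0.1092]
orientation: [-179.9, 0.1, 39.8]
force: [0.6, 1.3, -1.0]
finger_gap: 0.0207
gripper_force: 30.0
```

>>> send_rows:
  moves:
    - [-4,0,0,0]
    - [-4,0,0,0]
    - [-4,0,0,0]
    - [-4,0,0,0]
    - [-4,0,0,0]

```text
clock: 7.05
tcp_pos: [0.5912, 0.06, 0.1108]
orientation: [179.9, -0.1, 39.8]
force: [1.9, 1.1, -0.6]
finger_gap: 0.0208
gripper_force: 30.0
```

Force is only about 2 N, so it pivots easily. I continue.

>>> send_rows:
  moves:
    - [-4,0,0,0]
    - [-4,0,0,0]
    - [-4,0,0,0]
    - [-4,0,0,0]
    - [-4,0,0,0]
    - [-4,0,0,0]
    - [0,0,0,0]

```text
clock: 7.75
tcp_pos: [0.5718, 0.0444, 0.11]
orientation: [-180.0, 0.0, 39.8]
force: [1.5, 1.4, -2.1]
finger_gap: 0.0209
gripper_force: 30.0
```

```bash
python3 - <<'E'
from h import *
s=grab('scene'); w=grab('wrist'); d=grab('side'); o=env.get_obs(); print(o['clock'],o['tcp_pos'],o['orientation'],o['force'],o['finger_gap'],o['gripper_force'])
a=cv2.resize(w['img'][90:330,200:440],(400,400),interpolation=cv2.INTER_CUBIC)
b=cv2.resize(s['img'][110:210,230:330],(400,400),interpolation=cv2.INTER_CUBIC)
save(np.hstack([a,b]),'c3.png')
E
```

```text
7.9 [0.57228599 0.04474265 0.1101804 ] [-1.79991960e+02  8.45631595e-03  3.98072836e+01] [ 2.02948766  1.103567   -0.95981552] 0.02086459946736431 29.99971479177475
```

View pics/c3.png

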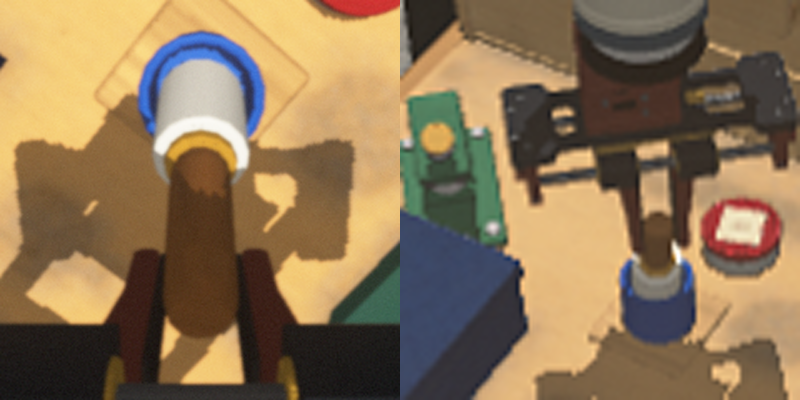

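The mallet now leans back in the gripper, with its head at crop (205,90) resting on the cup rim. I lift it out along its axis and measure the tilt.

>>> send_rows:
  moves:
    - [-3,0,-5,0]
    - [-9,0,-16,0]
    - [-9,0,-16,0]
    - [0,0,-20,0]
    - [0,0,-30,0]
    - [0,0,-30,0]
    - [0,0,0,0]
    - [0,0,0,0]
    - [0,0,0,0]

```text
clock: 8.8
tcp_pos: [0.5548, 0.0311, 0.2255]
orientation: [-179.9, 0.2, 39.8]
force: [-0.4, 0.6, -2.2]
finger_gap: 0.0208
gripper_force: 30.0
```

```bash
cat > tilt.py <<'E'
from h import *
from scipy.optimize import least_squares
w=grab('wrist'); s=grab('scene'); grab('side'); o=env.get_obs(); P=o['tcp_pos']+[0,0,.019]; ps=np.radians(o['orientation'][2])
print(o['clock'],o['tcp_pos'],o['orientation'],o['force'])
ex=np.array([np.cos(ps),np.sin(ps),0]); ez=np.array([0,0,1.]); ey=np.array([np.sin(ps),-np.cos(ps),0])
def pt(th,a,ax,r,l=0):  # ax: axial from face; r: towards +tool x; leaning to -x by th
    u=np.cos(th)*ez-np.sin(th)*ex; n=np.cos(th)*ex+np.sin(th)*ez
    return P+(ax-a)*u+r*n+l*ey
E
cat > m.py <<'E'
from tilt import *
im=w['img']; h=cv2.cvtColor(im,cv2.COLOR_RGB2HSV)
m=((h[...,1]<50)&(h[...,2]>95)).astype(np.uint8)
n,lab,st,c=cv2.connectedComponentsWithStats(m)
for i in range(1,n):
    if st[i,4]>150: print(st[i],c[i].round(1))
th=np.radians(30); print(proj(w,[pt(th,.09,0,.018),pt(th,.09,0,-.018),pt(th,.09,.046,0,.018),pt(th,.09,.046,0,-.018),pt(th,.09,.046,.018),pt(th,.09,.12,0)]))
save(np.hstack([im[60:320,190:450]]),'c4.png')
E
python3 m.py
```

```text
8.95 [0.55524277 0.03122161 0.22565422] [-1.79901780e+02  1.33404718e-01  3.98115436e+01] [-1.32273594 -0.03619192 -1.97891608]
[593   0  47  53 950] [623.9  20.5]
[373  25  42  44 968] [393.4  46.5]
[  19   47  106   95 1184] [62.1 96.9]
[173  51  31  26 216] [187.9  64. ]
[506 121  15  14 152] [513.3 127.4]
[ 293  128   56   75 2184] [320.4 159.4]
[    0   172   156   148 12483] [ 63.4 260.7]
[434 207  36  35 869] [451.8 224.6]
[ 158  208   80   51 1584] [185.5 232.7]
[512 237  30  26 353] [529.6 252.2]
[526 245  37  35 333] [548.3 264.8]
[295 302  17  16 154] [303.4 309.7]
[564 311  34   9 195] [581.  315.6]
[ 31 332  38  20 505] [ 48.9 340.6]
[ 509  333   92   30 1804] [550.8 344.8]
[  54  357   86   43 3250] [ 96.8 378. ]
[281 369  52  31 863] [299.2 388.6]
[[320.51909551 124.64451485]
 [320.49504672 166.32895567]
 [349.82774313 192.11355427]
 [291.06247031 192.06076411]
 [320.45218074 169.60891922]
 [320.28470876 302.07531929]]
```

View pics/c4.png

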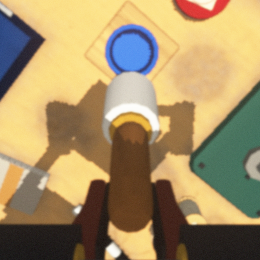

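```bash
cat > m2.py <<'E'
from tilt import *
im=w['img']; h=cv2.cvtColor(im,cv2.COLOR_RGB2HSV)
m=((h[...,1]<50)&(h[...,2]>95)).astype(np.uint8)
ys,xs=np.nonzero(m[:,280:360]); 
wd=[(y,np.ptp(np.nonzero(m[y,285:356])[0])+1,np.nonzero(m[y,285:356])[0].min()+285) for y in range(126,206) if m[y,285:356].sum()>10]
print(wd[:3],wd[25:])
hh=(h[...,0]<14)&(h[...,1]>100)&(h[...,2]>40); print('handle col', [(y,h[y,320].tolist()) for y in range(262,320,3)])
for t in (22,24,26,28,30,32):
    th=np.radians(t); print(t,proj(w,[pt(th,.09,0,.018),pt(th,.09,.046,.0,.018),pt(th,.09,.046,.0135),pt(th,.09,.112,-.011),pt(th,.09,.12,0)])[:,1].round(1))
E
python3 m2.py
```

```text
9.1 [0.55585234 0.0312734  0.2263867 ] [-1.79952651e+02  6.61007852e-02  3.98106179e+01] [-0.12449739 -0.16834882 -1.22689064]
[(132, np.int64(37), np.int64(303)), (133, np.int64(35), np.int64(304)), (134, np.int64(33), np.int64(305))] [(157, np.int64(49), np.int64(296)), (158, np.int64(49), np.int64(296)), (159, np.int64(50), np.int64(296)), (160, np.int64(50), np.int64(296)), (161, np.int64(50), np.int64(296)), (162, np.int64(51), np.int64(295)), (163, np.int64(51), np.int64(295)), (164, np.int64(51), np.int64(295)), (165, np.int64(51), np.int64(295)), (166, np.int64(52), np.int64(295)), (167, np.int64(52), np.int64(295)), (168, np.int64(52), np.int64(295)), (169, np.int64(52), np.int64(295)), (170, np.int64(52), np.int64(295)), (171, np.int64(53), np.int64(294)), (172, np.int64(53), np.int64(294)), (173, np.int64(54), np.int64(294)), (174, np.int64(54), np.int64(294)), (175, np.int64(54), np.int64(294)), (176, np.int64(54), np.int64(294)), (177, np.int64(54), np.int64(294)), (178, np.int64(54), np.int64(294)), (179, np.int64(55), np.int64(293)), (180, np.int64(54), np.int64(294)),
[... 233 characters left out ...]
6), np.int64(293))]
handle col [(262, [13, 169, 101]), (265, [14, 179, 101]), (268, [14, 187, 101]), (271, [13, 165, 102]), (274, [13, 180, 102]), (277, [13, 177, 101]), (280, [13, 171, 97]), (283, [14, 170, 102]), (286, [13, 166, 100]), (289, [14, 185, 102]), (292, [16, 151, 196]), (295, [21, 123, 248]), (298, [22, 120, 249]), (301, [22, 119, 249]), (304, [21, 116, 247]), (307, [20, 111, 246]), (310, [20, 114, 245]), (313, [19, 126, 235]), (316, [18, 122, 232]), (319, [17, 120, 168])]
22 [138.9 199.8 181.8 298.1 297.5]
24 [135.3 197.8 180.2 298.4 298.9]
26 [131.7 195.9 178.6 298.7 300.2]
28 [128.1 194.  177.  298.8 301.5]
30 [124.6 192.2 175.5 299.  302.6]
32 [121.1 190.4 174.1 299.  303.7]
```

```bash
cat > fit.py <<'E'
from tilt import *
im=w['img']; h=cv2.cvtColor(im,cv2.COLOR_RGB2HSV)
m=((h[...,1]<60)&(h[...,2]>95)).astype(np.uint8)
n,lab,st,c=cv2.connectedComponentsWithStats(m); i=lab[160,320]; assert i
col=np.nonzero((lab[:,318:323]==i).any(1))[0]; top=col.min()-.5
hs=h[:,320].astype(int); y=250
while hs[y,2]<150 and y<399: y+=1
end=y-.5
widths=np.array([(lab[r,280:361]==i).sum() and np.ptp(np.nonzero(lab[r]==i)[0])+1 for r in range(400)]); rim=np.mean(np.nonzero(widths>=widths.max())[0])
cen=np.mean([np.mean([np.nonzero(lab[r]==i)[0].min(),np.nonzero(lab[r]==i)[0].max()]) for r in range(int(top)+15,int(rim)-3)])
print('top,rim,end,w,cen',top,rim,end,widths.max(),cen)
ph=np.linspace(0,np.pi/2,15)
def f(x):
    th,a=x; e=proj(w,[pt(th,a,.112+.008*np.sin(p),-(.003+.008*np.cos(p))) for p in ph])[:,1].max()
    return [proj(w,[pt(th,a,0,.018)])[0,1]-top, .5*(proj(w,[pt(th,a,.046,0,.018)])[0,1]-rim), e-end]
r=least_squares(f,[.5,.09],x_scale=[.1,.01]); th,a=r.x; print('tilt',np.degrees(th),'a',a,r.fun)
print('face centre',pt(th,a,0,0),'mallet axis up',np.cos(th)*ez-np.sin(th)*ex)
E
python3 fit.py
```

```text
9.25 [0.55617471 0.03128877 0.2269369 ] [-1.79986468e+02  1.78177188e-02  3.98108890e+01] [ 0.33084232  0.32178337 -2.45178309]
top,rim,end,w,cen 131.5 185.0 291.5 57 320.2638888888889
tilt 23.524680539478833 a 0.09853309706636036 [-0.8059845   2.65266287 -0.43032922]
face centre [0.58638567 0.05646932 0.15559307] mallet axis up [-0.30660724 -0.25555426  0.91688823]
```

```bash
cat > ax.py <<'E'
from tilt import *
print(env.grasp_offset)
th,a=np.radians(26),.095
d=load('side'); pl=[]
tiles=[]
for n,f in(('scene',s),('side',d)):
    q=proj(f,[pt(th,a,z,0) for z in(0,.023,.046,.07,.12)]); print(n,q.round(1).tolist())
    c=q[1].astype(int); tiles.append(cv2.resize(f['img'][c[1]-45:c[1]+35,c[0]-40:c[0]+40],(400,400),interpolation=cv2.INTER_CUBIC)); print('origin',c-[40,45])
    cv2.imwrite('x.png',tiles[0])
save(np.hstack(tiles),'c5.png')
E
python3 ax.py
```

```text
9.4 [0.55622479 0.03127941 0.22715417] [-1.79999553e+02  2.23652645e-03  3.98095955e+01] [-0.36770017  0.7153195  -3.13928013]
0.0187
scene [[293.2, 158.3], [293.3, 155.5], [293.5, 152.5], [293.6, 149.3], [294.0, 142.1]]
origin [253 110]
side [[333.5, 146.8], [330.2, 141.2], [326.8, 135.4], [323.1, 129.0], [314.7, 114.8]]
origin [290  96]
```

View pics/c5.png

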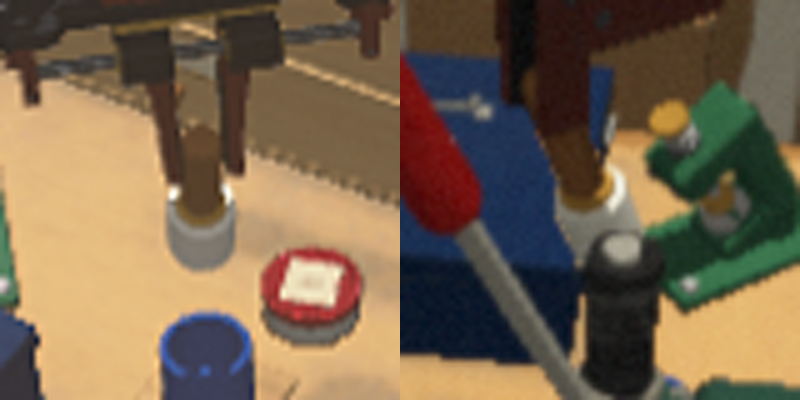

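```bash
cat > fit3.py <<'E'
from tilt import *
d=load('side')
th0=np.linspace(0,2*np.pi,24,endpoint=False); ph=np.linspace(0,np.pi/2,6)
def P_(x,ax,r,l=0): return pt(x[0],x[1],ax,r,l)+x[2]*ex
def circ(x,ax,R): return [P_(x,ax,R*np.cos(t),R*np.sin(t)) for t in th0]
def endc(x): return sum([circ(x,.112+.008*np.sin(p),.003+.008*np.cos(p)) for p in ph],[])
# obs: wrist
W=dict(top=129.5,rim=186,end=291)
S=dict(top=135.,bot=163.7,col=(293.4,152.))
D=dict(col=(329.4,134.6),rimR=334.6,dir=(20,59))
def res(x):
    w1=proj(w,circ(x,0,.018))[:,1].min()-W['top']; w3=proj(w,endc(x))[:,1].max()-W['end']
    w2=proj(w,[P_(x,.046,0,.018)])[0,1]-W['rim']
    s1=proj(s,endc(x))[:,1].min()-S['top']; s2=proj(s,circ(x,0,.018))[:,1].max()-S['bot']
    dc=proj(d,[P_(x,.049,0),P_(x,.02,0)]); d1=dc[0]-D['col']
    v=dc[1]-dc[0]; ang=np.degrees(np.arctan2(v[0],v[1])-np.arctan2(*D['dir']))
    return np.array([w1/2,w2/4,w3/2,s1,s2,d1[0],d1[1],ang/5])
if __name__=='__main__':
    r=least_squares(res,[.45,.09,0],x_scale=[.1,.01,.01]); x=r.x
    print('tilt',np.degrees(x[0]),'a',x[1],'b',x[2],r.fun.round(2)); print('face',P_(x,0,0))
    for drop in range(8):
        rr=least_squares(lambda y:np.delete(res(y),drop),x); print(drop,np.degrees(rr.x[0]).round(1),rr.x[1:].round(4),rr.fun.round(2))
E
python3 fit3.py
```

```text
9.55 [0.55624166 0.03128048 0.22723871] [ 1.79995914e+02 -4.14209538e-03  3.98075688e+01] [ 0.85830878 -0.56882768 -1.92906219]
tilt 21.64551178391226 a 0.09010554749104775 b 0.008015163215360242 [-0.44  0.53 -0.64  0.29  0.53 -1.95 -1.58  1.07]
face [0.58793122 0.05769032 0.16248706]
0 22.5 [0.0905 0.0079] [ 0.23 -0.73  0.5   0.16 -1.7  -1.62  1.31]
1 21.6 [0.09  0.008] [-0.31 -0.55  0.28  0.57 -1.99 -1.58  1.06]
2 19.3 [0.0922 0.0106] [-0.69 -0.34 -0.34  1.33 -1.35 -0.9   0.44]
3 22.0 [0.0909 0.0073] [-0.55  0.52 -0.57  0.64 -2.01 -1.33  1.19]
4 21.5 [0.0905 0.0078] [-0.24  0.57 -0.75  0.41 -2.03 -1.42  1.04]
5 21.6 [0.0904 0.0075] [-0.06  0.69 -0.41  0.47  0.76 -1.41  1.06]
6 21.2 [0.0879 0.0095] [-0.5   0.53 -0.34 -0.59 -0.   -1.76  0.95]
7 22.0 [0.0904 0.0077] [-0.64  0.49 -0.51  0.48  0.48 -1.94 -1.52]
```

The fit gives a tilt of about 22° with the handle pivoted low in the pads, so it needs about 8° more. I go back into the cup and pull further.

>>> send_rows:
  moves:
    - [0,0,30,0]
    - [0,0,30,0]
    - [0,0,20,0]
    - [0,0,0,0]
    - [9,0,16,0]
    - [9,0,16,0]
    - [3,0,5,0]
    - [0,0,0,0]
    - [-4,0,0,0]
    - [-4,0,0,0]
    - [-4,0,0,0]
    - [-2,0,0,0]
    - [0,0,0,0]
    - [0,0,0,0]

```text
clock: 10.95
tcp_pos: [0.5636, 0.0356, 0.1123]
orientation: [179.8, -0.2, 39.8]
force: [-0.8, -1.6, 11.8]
finger_gap: 0.0208
gripper_force: 30.0
```

>>> send_rows:
  moves:
    - [-3,0,-5,0]
    - [-9,0,-16,0]
    - [-9,0,-16,0]
    - [0,0,-20,0]
    - [0,0,-30,0]
    - [0,0,-30,0]
    - [0,0,0,0]
    - [0,0,0,0]
    - [0,0,0,0]
    - [0,0,0,0]

```text
clock: 11.95
tcp_pos: [0.5442, 0.0223, 0.2254]
orientation: [-179.9, 0.2, 39.8]
force: [-0.6, 0.2, -1.7]
finger_gap: 0.0212
gripper_force: 30.0
```

```bash
python3 fit.py; python3 - <<'E'
from h import *
s=load('scene');d=load('side');w=load('wrist')
a=cv2.resize(s['img'][115:185,255:325],(390,390),interpolation=cv2.INTER_CUBIC)
b=cv2.resize(d['img'][96:176,286:366],(400,390),interpolation=cv2.INTER_CUBIC)
save(np.hstack([a,b]),'c6.png')
E
```

```text
12.1 [0.54492198 0.02232397 0.22613679] [-1.79931100e+02  8.60436033e-02  3.98115321e+01] [-0.61070427 -0.22363313 -0.99141503]
top,rim,end,w,cen 129.5 189.0 356.5 60 320.0357142857143
tilt 42.92081102149298 a 0.06984575183425577 [-2.23331294 11.0488293  -2.4572579 ]
face centre [0.58145852 0.05277753 0.19398906] mallet axis up [-0.52310327 -0.43601161  0.7322956 ]
```

View pics/c6.png

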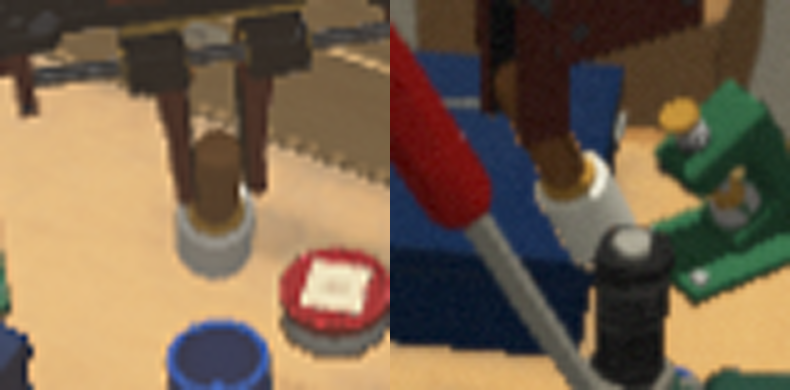

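```bash
python3 - <<'E'
import fit3
from fit3 import *
h=cv2.cvtColor(w['img'],cv2.COLOR_RGB2HSV); print([(y,h[y,320].tolist()) for y in range(280,360,4)])
fit3.W.update(top=128.5,rim=189); fit3.S.update(top=138.3,bot=164.4); fit3.D.update(col=(322.,132.5),dir=(6.9,14.1))
f=lambda y:np.delete(res(y),2)
r=least_squares(f,[.5,.09,0],x_scale=[.1,.01,.01]); x=r.x
print('tilt',np.degrees(x[0]),x[1:],r.fun.round(2),'face',P_(x,0,0)); print(proj(w,endc(x))[:,1].max())
for k in range(7):
    rr=least_squares(lambda y:np.delete(f(y),k),x); print(k,np.degrees(rr.x[0]).round(1),rr.x[1:].round(4))
E
```

```text
12.25 [0.54531524 0.02231801 0.22677734] [-1.79976318e+02  3.15950798e-02  3.98081846e+01] [-0.18969989 -0.70862991 -1.89250009]
[(280, [14, 181, 100]), (284, [15, 181, 96]), (288, [13, 176, 100]), (292, [15, 172, 98]), (296, [14, 174, 98]), (300, [13, 176, 97]), (304, [14, 184, 93]), (308, [12, 180, 99]), (312, [15, 115, 69]), (316, [10, 62, 37]), (320, [6, 29, 44]), (324, [15, 20, 51]), (328, [23, 18, 58]), (332, [11, 36, 56]), (336, [15, 9, 56]), (340, [10, 26, 60]), (344, [15, 16, 62]), (348, [30, 21, 61]), (352, [20, 26, 58]), (356, [14, 105, 109])]
tilt 24.34385904139462 [0.08162996 0.00908071] [-0.56  0.73 -0.27  1.03  0.06 -0.4   0.49] face [0.57813974 0.0496743  0.17140527]
304.4286321206797
0 25.2 [0.0825 0.0094]
1 24.8 [0.0809 0.0085]
2 23.4 [0.0809 0.0104]
3 23.0 [0.0835 0.0093]
4 24.3 [0.0816 0.0091]
5 24.5 [0.0807 0.0093]
6 24.8 [0.0816 0.0087]
```

The tilt is now about 25° and the head met the rim on re-entry. I line it up better and give one more small pull, moving slightly downward along the arc.

>>> send_rows:
  moves:
    - [18,0,0,0]
    - [19,0,20,0]
    - [0,0,40,0]
    - [0,0,40,0]
    - [0,0,15,0]
    - [0,0,4,0]
    - [0,0,0,0]
    - [0,0,0,0]

```text
clock: 13.05
tcp_pos: [0.5754, 0.046, 0.11]
orientation: [179.9, -0.1, 39.8]
force: [0.1, 0.3, -2.4]
finger_gap: 0.0209
gripper_force: 30.0
```

>>> send_rows:
  moves:
    - [-4,0,0,0]
    - [-4,0,1,0]
    - [-4,0,2,0]
    - [-3,0,2,0]
    - [0,0,0,0]

```text
clock: 13.55
tcp_pos: [0.5628, 0.0361, 0.1035]
orientation: [179.9, -0.1, 39.8]
force: [2.2, 0.2, 2.6]
finger_gap: 0.0211
gripper_force: 30.0
```

>>> send_rows:
  moves:
    - [-3,0,-5,0]
    - [-9,0,-16,0]
    - [-9,0,-16,0]
    - [0,0,-20,0]
    - [0,0,-40,0]
    - [0,0,-40,0]
    - [0,0,0,0]
    - [0,0,0,0]
    - [0,0,0,0]
    - [0,0,0,0]

```text
clock: 14.55
tcp_pos: [0.5447, 0.0229, 0.2383]
orientation: [-179.9, 0.2, 39.8]
force: [-0.4, 0.4, -1.9]
finger_gap: 0.0213
gripper_force: 30.0
```

```bash
python3 fit.py; python3 - <<'E'
from h import *
s=load('scene');d=load('side');w=load('wrist')
h=cv2.cvtColor(w['img'],cv2.COLOR_RGB2HSV); print([(y,h[y,320].tolist()) for y in range(290,350,4)])
a=cv2.resize(s['img'][100:180,250:330],(400,400),interpolation=cv2.INTER_CUBIC)
b=cv2.resize(d['img'][80:160,286:366],(400,400),interpolation=cv2.INTER_CUBIC)
save(np.hstack([a,b]),'c7.png')
E
```

```text
14.7 [0.54553295 0.02294292 0.2389857 ] [-1.79917018e+02  1.07777018e-01  3.98109922e+01] [-0.04951692  0.01466885 -1.9564028 ]
top,rim,end,w,cen 116.5 180.5 356.5 61 320.20652173913044
tilt 54.27899305388502 a 0.07039750982777865 [-0.90618939 12.96128615 -4.38278062]
face centre [0.58943609 0.05953591 0.2168849 ] mallet axis up [-0.62364626 -0.51980521  0.58383891]
[(290, [14, 172, 98]), (294, [14, 173, 93]), (298, [13, 182, 94]), (302, [14, 175, 96]), (306, [14, 183, 92]), (310, [13, 136, 60]), (314, [15, 60, 34]), (318, [4, 45, 40]), (322, [173, 21, 48]), (326, [15, 27, 56]), (330, [165, 18, 57]), (334, [0, 9, 58]), (338, [0, 18, 56]), (342, [173, 16, 62]), (346, [10, 13, 60])]
```

View pics/c7.png

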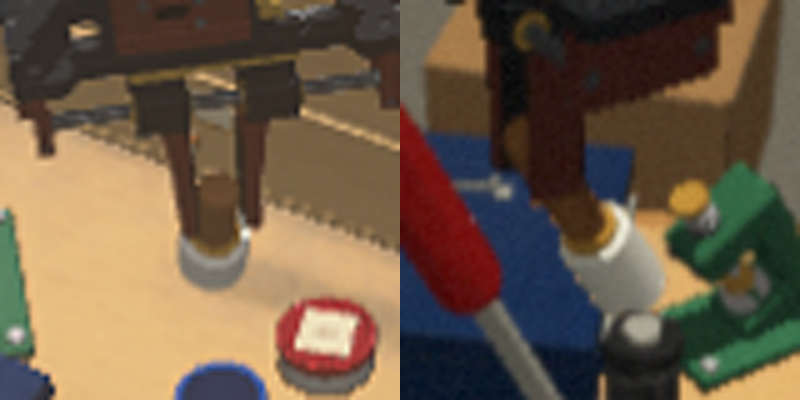

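```bash
python3 - <<'E'
import fit3
from fit3 import *
fit3.W.update(top=116,rim=184,end=310); fit3.S.update(top=134.4,bot=158.); fit3.D.update(col=(324.4,126.4),dir=(37,66))
r=least_squares(res,[.5,.085,.005],x_scale=[.1,.01,.01]); x=r.x
print('tilt',np.degrees(x[0]),x[1:],r.fun.round(2),'face',P_(x,0,0),P_(x,0,0)-o['tcp_pos'])
for k in range(8):
    rr=least_squares(lambda y:np.delete(res(y),k),x); print(k,np.degrees(rr.x[0]).round(1),rr.x[1:].round(4),(P_(rr.x,0,0)-o['tcp_pos']).round(4))
# pin and stud direction in side view vs yaw/tilt
pin=np.array([.5996,.2494,.117])
for yaw in(30,40,50):
    v=np.array([np.sin(np.pi/6)*np.cos(np.radians(yaw)),np.sin(np.pi/6)*np.sin(np.radians(yaw)),-np.cos(np.pi/6)])
    q=proj(d,[pin,pin+.07*v]);qs=proj(s,[pin,pin+.07*v]);print(yaw,q[1]-q[0],qs[1]-qs[0])
# pin blobs now
for n,f in(('scene',s),('side',d)):
    u,v=proj(f,[pin])[0].astype(int);hh=cv2.cvtColor(f['img'],cv2.COLOR_RGB2HSV);x0,y0=u-12,v-10
    ww=hh[y0:y0+45,x0:x0+36];m=((ww[...,0]>12)&(ww[...,0]<26)&(ww[...,1]>150)&(ww[...,2]>120)).astype(np.uint8)
    k,lab,st,c=cv2.connectedComponentsWithStats(m);print(n,[(st[i,:].tolist(),(c[i]+[x0,y0]).round(1).tolist()) for i in range(1,k) if st[i,4]>8],(x0,y0))
E
```

```text
14.85 [0.5460423  0.02295874 0.23968042] [-1.79966430e+02  4.22587293e-02  3.98087367e+01] [ 0.51047926  0.12112792 -2.44694622]
tilt 30.665276646570195 [0.07970545 0.01034044] [ 0.09  0.74 -0.57 -0.01  0.12 -0.63 -0.87  1.44] face [0.5852136  0.05560516 0.19012086] [ 0.0391713   0.03264642 -0.04955956]
0 30.4 [0.0796 0.0103] [ 0.0389  0.0324 -0.0497]
1 30.6 [0.0796 0.0102] [ 0.039   0.0325 -0.0496]
2 29.1 [0.0816 0.0114] [ 0.0392  0.0327 -0.0522]
3 30.7 [0.0797 0.0104] [ 0.0392  0.0326 -0.0495]
4 30.6 [0.0798 0.0103] [ 0.0391  0.0326 -0.0497]
5 30.7 [0.0798 0.0101] [ 0.0391  0.0326 -0.0497]
6 30.4 [0.0786 0.0113] [ 0.0392  0.0327 -0.0488]
7 31.3 [0.0802 0.0098] [ 0.0395  0.0329 -0.0495]
30 [ 9.51629156 14.71524347] [4.04650901 6.45729947]
40 [ 8.47036945 13.6601791 ] [2.04571157 6.62765734]
50 [ 7.1476449  12.72088077] [0.07085085 7.03905639]
scene [([9, 7, 7, 7, 37], [238.8, 144.2])] (np.int64(227), np.int64(134))
side [([3, 8, 14, 9, 64], [341.5, 120.2])] (np.int64(331), np.int64(108))
```

>>> send_rows:
  moves:
    - [6,-14,0,0]
    - [12,-28,0,0]
    - [12,-28,0,0]
    - [12,-28,0,0]
    - [12,-28,0,0]
    - [6,-14,0,0]
    - [0,0,0,0]
    - [0,0,0,0]

```text
clock: 15.65
tcp_pos: [0.5026, 0.169, 0.2402]
orientation: [180.0, 0.0, 39.9]
force: [-0.4, 0.4, -3.0]
finger_gap: 0.0212
gripper_force: 30.0
```

```bash
cat > pin.py <<'E'
from tilt import *
pin=np.array([.5996,.2494,.117])
q=proj(w,[pin]); print('pred pin px',q)
hh=cv2.cvtColor(w['img'],cv2.COLOR_RGB2HSV)
m=((hh[...,0]>12)&(hh[...,0]<27)&(hh[...,1]>140)&(hh[...,2]>110)).astype(np.uint8); m=cv2.morphologyEx(m,cv2.MORPH_OPEN,np.ones((3,3),np.uint8))
k,lab,st,c=cv2.connectedComponentsWithStats(m); print('brass',[(st[i].tolist(),c[i].round(1).tolist()) for i in range(1,k) if st[i,4]>60 and st[i,4]<4000])
g=((hh[...,0]>60)&(hh[...,0]<92)&(hh[...,1]>90)).astype(np.uint8); g=cv2.morphologyEx(g,cv2.MORPH_OPEN,np.ones((3,3),np.uint8))
k,lab,st,c=cv2.connectedComponentsWithStats(g)
for i in range(1,k):
    if st[i,4]>800:
        cn=max(cv2.findContours((lab==i).astype(np.uint8),cv2.RETR_EXTERNAL,cv2.CHAIN_APPROX_NONE)[0],key=cv2.contourArea)
        print('green',st[i].tolist(),cv2.minAreaRect(cn),cv2.approxPolyDP(cv2.convexHull(cn),4,True)[:,0].tolist())
E
python3 pin.py
```

```text
15.8 [0.50292132 0.16810604 0.24014835] [1.79990689e+02 1.00893073e-02 3.97480317e+01] [-0.00646837 -1.14495514 -2.19396776]
pred pin px [[320.61795185  38.29184563]]
brass [([2, 0, 33, 18, 346], [20.4, 5.8]), ([306, 23, 29, 31, 709], [320.2, 37.9]), ([372, 166, 10, 16, 118], [377.1, 173.4]), ([298, 170, 45, 39, 1140], [321.6, 187.5]), ([296, 306, 14, 15, 121], [301.1, 314.4]), ([373, 312, 5, 14, 61], [375.0, 318.5]), ([344, 357, 13, 10, 84], [350.8, 360.5])]
green [286, 0, 67, 50, 2255] ((318.9999694824219, 24.499996185302734), (48.99999237060547, 65.99998474121094), 90.0) [[352, 0], [352, 47], [288, 49], [286, 0]]
green [519, 175, 110, 129, 4742] ((573.6649780273438, 233.6903076171875), (71.8408432006836, 153.3544921875), 49.08561706542969) [[626, 177], [628, 234], [540, 303], [521, 290], [519, 265], [524, 242], [535, 226], [584, 179]]
```

The pin projects to (320.6,38.3) against a measured (320.2,37.9), and the setter frame is symmetric and upright in the wrist image, so its yaw matches the tool's. I move to 30 mm above the pin head along the slope.

>>> send_rows:
  moves:
    - [12,0,0,0]
    - [16,0,12,0]
    - [16,0,18,0]
    - [12,0,14,0]
    - [4,-1,3,0]
    - [0,0,0,0]
    - [0,0,0,0]
    - [0,0,0,0]

```text
clock: 16.6
tcp_pos: [0.5484, 0.2079, 0.194]
orientation: [180.0, -0.1, 39.8]
force: [-0.1, 1.0, -1.7]
finger_gap: 0.021
gripper_force: 30.0
```

```bash
cat > look.py <<'E'
from fit3 import *
pin=np.array([.5996,.2494,.117])
x=[np.radians(30.7),.0797,.0103]; F=P_(x,0,0); print('face',F,'rel pin',F-pin)
pz=.866*ez-.5*ex; print('along pin',(F-pin)@pz,'off', ((F-pin)@(.866*ex+.5*ez)).round(4),((F-pin)@ey).round(4))
print(proj(w,circ(x,0,.018))[:,1].min(), proj(w,[P_(x,.046,0,.018),P_(x,.046,0,-.018)]))
# observed head in scene/side/wrist
for n,f in(('scene',s),('side',d),('wrist',w)):
    hh=cv2.cvtColor(f['img'],cv2.COLOR_RGB2HSV); q=proj(f,[P_(x,.023,0)])[0].astype(int); m=((hh[...,1]<70)&(hh[...,2]>85)).astype(np.uint8)
    k,lab,st,c=cv2.connectedComponentsWithStats(m); r=lab[q[1]-3:q[1]+4,q[0]-3:q[0]+4]; i=np.bincount(r[r>0]).argmax() if (r>0).any() else 0
    pr=proj(f,circ(x,0,.018)+circ(x,.046,.018)); print(n,'obs bbox',st[i].tolist(),'pred',pr.min(0).round(1),pr.max(0).round(1))
E
python3 look.py
```

```text
16.75 [0.54821613 0.20796019 0.19388283] [ 1.79978928e+02 -5.24473240e-02  3.97967669e+01] [ 0.08517059  0.0037201  -2.05074973]
face [0.58739295 0.24059734 0.1443526 ] rel pin [-0.01220705 -0.00880266  0.0273526 ]
along pin 0.03119395457523616 off 0.0007 -0.0011
117.08832053505239 [[350.56054029 187.47009713]
 [289.01606934 187.45514788]]
scene obs bbox [229, 133, 17, 14, 112] pred [229.9 129.6] [244.4 146.8]
side obs bbox [328, 97, 18, 20, 176] pred [327.3  96.3] [345.8 117.2]
wrist obs bbox [289, 117, 63, 86, 3215] pred [289.  117.1] [350.6 208.4]
```

The head outline matches the prediction in all three views, 31 mm above the pin and within 1 mm of its axis. First strike.

>>> send_rows:
  moves:
    - [10,0,17.3,0]
    - [10,0,17.3,0]

```text
clock: 16.95
tcp_pos: [0.5642, 0.2209, 0.1596]
orientation: [179.9, -0.1, 39.8]
force: [-2.7, -3.6, 8.2]
finger_gap: 0.0214
gripper_force: 30.0
```

>>> send_rows:
  moves:
    - [1.5,0,2.6,0]

```text
clock: 17.05
tcp_pos: [0.565, 0.2218, 0.1558]
orientation: [180.0, 0.0, 39.8]
force: [-3.8, -3.7, 15.1]
finger_gap: 0.0209
gripper_force: 30.0
```

Force is about 17 N along the slope. I lift back 43 mm, check how the mallet sits, and then strike again.

>>> send_rows:
  moves:
    - [-10,0,-17.3,0]
    - [-11.5,0,-19.9,0]
    - [0,0,0,0]
    - [0,0,0,0]
    - [0,0,0,0]

```text
clock: 17.55
tcp_pos: [0.548, 0.2081, 0.1925]
orientation: [-180.0, 0.0, 39.8]
force: [-0.4, 0.1, -2.4]
finger_gap: 0.0211
gripper_force: 30.0
```

```bash
python3 look.py; python3 - <<'E'
from h import *
a=load('side')['img'];h=cv2.cvtColor(a,cv2.COLOR_RGB2HSV)
ww=h[110:155,330:375];m=((ww[...,0]>12)&(ww[...,0]<27)&(ww[...,1]>110)&(ww[...,2]>90)).astype(int)
print('\n'.join(''.join('.#'[v] for v in r) for r in m))
E
```

```text
17.7 [0.54785754 0.20814911 0.19226259] [-1.79968203e+02  7.39008164e-02  3.98149447e+01] [-0.70758467 -0.20922997 -1.63749414]
face [0.58702401 0.24079869 0.14273237] rel pin [-0.01257599 -0.00860131  0.02573237]
along pin 0.029867896902524723 off -0.0003 -0.0014
117.00459650944796 [[350.62907979 187.42583233]
 [289.11597068 187.40208756]]
scene obs bbox [230, 133, 16, 14, 120] pred [229.8 130.1] [244.3 147.3]
side obs bbox [328, 98, 18, 20, 178] pred [327.2  96.8] [345.6 117.7]
wrist obs bbox [289, 117, 65, 92, 3225] pred [289.1 117. ] [350.6 208.3]
.............................................
.............................................
.............................................
.............................................
.............................................
..............##.............................
............#####............................
...........#######...........................
...#.......#######...........................
...........#######...........................
..........########...........................
....#.##...######...................
[... 827 characters left out ...]
..........
############.................................
#########....................................
##.....#.....................................
.............................................
.............................................
.............................................
.............................................
...........................................##
.........................................####
......................................#######
...................................##########
.................................############
...............................##############
............................#################
..........................###################
```

The mallet has not shifted in the grip and the pin sprang back. Second strike goes deeper.

>>> send_rows:
  moves:
    - [11,0,19.1,0]
    - [11.5,0,19.9,0]

```text
clock: 17.9
tcp_pos: [0.566, 0.2226, 0.1542]
orientation: [180.0, -0.0, 39.8]
force: [-16.0, -14.2, 40.2]
finger_gap: 0.0215
gripper_force: 30.0
```

>>> send_rows:
  moves:
    - [0.5,0,0.9,0]

```text
clock: 18.0
tcp_pos: [0.5662, 0.223, 0.1523]
orientation: [180.0, 0.1, 39.8]
force: [-0.5, -0.4, 4.6]
finger_gap: 0.0211
gripper_force: 30.0
```

>>> send_rows:
  moves:
    - [-11,0,-19.1,0]
    - [-12,0,-20.8,0]
    - [-10,0,-17.3,0]
    - [0,0,0,0]
    - [0,0,0,0]
    - [0,0,0,0]

```text
clock: 18.6
tcp_pos: [0.5402, 0.2018, 0.2093]
orientation: [-180.0, 0.1, 39.8]
force: [-0.6, -0.3, -1.5]
finger_gap: 0.0209
gripper_force: 30.0
```

```bash
python3 look.py; python3 - <<'E'
from h import *
for a in (cv2.imread('pics/side0.png')[:,:,::-1],load('side')['img']):
    h=cv2.cvtColor(np.ascontiguousarray(a),cv2.COLOR_RGB2HSV)
    ww=h[114:150,338:366];m=((ww[...,0]>12)&(ww[...,0]<27)&(ww[...,1]>110)&(ww[...,2]>90)).astype(int)
    print('\n'.join(''.join('.#'[v] for v in r) for r in m)); b=m[14:30,12:22]; ys,xs=np.nonzero(b); print(b.sum(),xs.mean(),ys.mean())
E
```

```text
18.75 [0.54019931 0.20179063 0.20934719] [-1.79964341e+02  8.95547994e-02  3.98201707e+01] [-0.45519831 -0.44925931 -1.58328667]
face [0.5793628  0.23444379 0.15981696] rel pin [-0.0202372  -0.01495621  0.04281696]
along pin 0.049639990604795556 off -0.0003 -0.0015
116.87944817205346 [[350.82769592 187.49483858]
 [289.17821148 187.46457175]]
scene obs bbox [229, 132, 15, 15, 106] pred [229.  127.8] [243.8 145.3]
side obs bbox [324, 92, 18, 21, 182] pred [324.2  92.1] [343.  113.4]
wrist obs bbox [289, 121, 65, 88, 3411] pred [289.2 116.9] [350.8 208.4]
............................
............................
....#####...................
..########..................
..########..................
.#########..................
.#########..................
#########...................
########....................
####.#......................
###.........................
##..........................
#...........................
#...........................
#...........................
##..........................
##..........................
###.............###.........
#####...........##.
[... 902 characters left out ...]
................
#...........................
#...........................
##..........................
##..........................
###.............###.........
#####...........##..........
######..........#...........
#######..........#..........
########.........##.........
##########...#...##.........
##########......###.........
#########.......#...........
######......................
####........................
#...........................
............................
............................
............................
............................
............................
............................
............................
............................
16 4.6875 6.4375
```

The second strike drove the pin onto its stop: the force spiked to about 47 N, then settled to the spring load, and the cap blob shifted. The pin has sprung back. To stand the mallet up, I straighten it in the grip by pushing the head side against the outside of the fixed cup, then insert it.

>>> send_rows:
  moves:
    - [-10,5,0,0]
    - [-20,20,0,0]
    - [-25,28,0,0]
    - [-25,28,0,0]
    - [-25,28,0,0]
    - [-18,22,0,0]
    - [-8,10,0,0]
    - [0,0,20,0]
    - [0,0,30,0]
    - [0,0,30,0]
    - [0,0,0,0]
    - [0,0,0,0]

```text
clock: 19.95
tcp_pos: [0.5299, 0.0097, 0.1305]
orientation: [-180.0, 0.1, 39.8]
force: [0.3, 0.0, -2.2]
finger_gap: 0.0213
gripper_force: 30.0
```

```bash
cat > auto.py <<'E'
from fit3 import *
import sys
# fit theta,a,b to white-head bboxes seen in the three views
x0=[np.radians(float(sys.argv[1])),float(sys.argv[2]),float(sys.argv[3])]; obs={}
for n,f in(('scene',s),('side',d),('wrist',w)):
    hh=cv2.cvtColor(f['img'],cv2.COLOR_RGB2HSV); m=((hh[...,1]<70)&(hh[...,2]>85)).astype(np.uint8)
    q=proj(f,[P_(x0,.015,.018 if n=='wrist' else 0)])[0].astype(int)
    k,lab,st,c=cv2.connectedComponentsWithStats(m); r=lab[q[1]-5:q[1]+6,q[0]-5:q[0]+6]; i=np.bincount(r[r>0]).argmax() if (r>0).any() else 0
    pr=proj(f,circ(x0,0,.018)+circ(x0,.046,.018)); e=proj(f,endc(x0)); print(n,'obs',st[i,:2],st[i,:2]+st[i,2:4]-1,'pred',pr.min(0).round(1),pr.max(0).round(1),'end',e.min(0).round(),e.max(0).round())
hh=cv2.cvtColor(w['img'],cv2.COLOR_RGB2HSV)
print([(y,hh[y,320].tolist()) for y in range(200,340,6)])
E
python3 auto.py 30.7 .077 .0103
```

```text
20.1 [0.53134289 0.00966598 0.13207504] [ 1.79899641e+02 -1.21611087e-01  3.98223387e+01] [-0.78446961  0.3193682  -1.49748051]
scene obs [290 181] [303 190] pred [289.8 174.2] [303.7 190.5] end [294. 171.] [302. 180.]
side obs [304 140] [348 193] pred [310.1 158.9] [331.  180.3] end [300. 147.] [308. 156.]
wrist obs [290 121] [351 202] pred [290.3 117.6] [353.  210.5] end [297. 279.] [347. 314.]
[(200, [13, 177, 137]), (206, [13, 174, 97]), (212, [14, 172, 86]), (218, [13, 172, 86]), (224, [12, 172, 86]), (230, [13, 172, 86]), (236, [14, 171, 85]), (242, [14, 173, 84]), (248, [14, 177, 82]), (254, [15, 179, 80]), (260, [13, 177, 82]), (266, [12, 166, 92]), (272, [15, 169, 86]), (278, [13, 177, 88]), (284, [13, 179, 87]), (290, [15, 178, 89]), (296, [13, 168, 94]), (302, [14, 185, 87]), (308, [13, 169, 86]), (314, [13, 174, 85]), (320, [11, 87, 56]), (326, [0, 16, 47]), (332, [10, 31, 50]), (338, [0, 14, 54])]
```

>>> send_rows:
  moves:
    - [0,0,20,0]
    - [0,0,20,0]
    - [0,0,10,0]
    - [0,0,0,0]
    - [8,0,0,0]
    - [6,0,0,0]
    - [6,0,0,0]
    - [6,0,0,0]

```text
clock: 20.9
tcp_pos: [0.5501, 0.0262, 0.0813]
orientation: [-180.0, 0.1, 39.8]
force: [-3.0, -1.7, 0.6]
finger_gap: 0.0213
gripper_force: 30.0
```

>>> send_rows:
  moves:
    - [6,0,0,0]
    - [6,0,0,0]
    - [6,0,0,0]
    - [5,0,0,0]
    - [0,0,0,0]

```text
clock: 21.4
tcp_pos: [0.5684, 0.0414, 0.0805]
orientation: [180.0, -0.0, 39.8]
force: [-1.6, -1.0, -0.7]
finger_gap: 0.0213
gripper_force: 30.0
```

```bash
python3 auto.py 3 .077 .0
```

```text
21.55 [0.56800701 0.04105379 0.08036958] [ 1.79990978e+02 -3.78992773e-02  3.98043615e+01] [-0.70271359  0.03270954 -2.70671497]
scene obs [290 184] [302 202] pred [289.9 182.8] [303.3 202.8] end [291. 169.] [299. 176.]
side obs [317 180] [322 194] pred [317.4 173.8] [331.7 196. ] end [319. 155.] [328. 162.]
wrist obs [292 140] [364 246] pred [290.5 180.8] [349.5 255.5] end [295. 265.] [345. 313.]
[(200, [17, 27, 131]), (206, [20, 24, 158]), (212, [18, 152, 111]), (218, [18, 183, 120]), (224, [11, 154, 73]), (230, [14, 154, 78]), (236, [11, 158, 76]), (242, [12, 168, 76]), (248, [14, 166, 77]), (254, [12, 156, 75]), (260, [13, 171, 76]), (266, [14, 175, 83]), (272, [13, 169, 80]), (278, [14, 202, 77]), (284, [14, 175, 83]), (290, [14, 184, 86]), (296, [15, 186, 89]), (302, [12, 174, 95]), (308, [14, 180, 92]), (314, [13, 179, 91]), (320, [10, 95, 62]), (326, [0, 25, 51]), (332, [18, 26, 49]), (338, [15, 28, 55])]
```

```bash
python3 - <<'E'
from fit3 import *
hh=cv2.cvtColor(w['img'],cv2.COLOR_RGB2HSV)
print([(y,hh[y,320].tolist()) for y in range(160,230,3)])
for t in(-5,0,5,10,15):
  for a in(.074,.078):
    th=np.radians(t);x=[th,a,.019*np.tan(th)]
    q=proj(w,[P_(x,0,.018),P_(x,.046,.018),P_(x,.046,.0135),P_(x,.051,.0135),P_(x,.06,.011)])[:,1].round(1)
    sc=proj(s,circ(x,0,.018)+circ(x,.046,.018));e=proj(s,endc(x))
    print(t,a,q,'scene',sc.min(0)[1].round(1),sc.max(0)[1].round(1),'end',e[:,1].min().round(1))
h2=cv2.cvtColor(s['img'],cv2.COLOR_RGB2HSV); print([(y,h2[y,296].tolist()) for y in range(160,206,2)])
E
```

```text
21.7 [0.56788104 0.04092641 0.08044053] [ 1.79992942e+02 -2.86671128e-02  3.97935340e+01] [-0.93007473 -1.52303892 -2.67270138]
[(160, [108, 188, 227]), (163, [108, 189, 228]), (166, [108, 192, 227]), (169, [110, 195, 156]), (172, [111, 183, 88]), (175, [112, 162, 96]), (178, [111, 169, 92]), (181, [110, 187, 142]), (184, [108, 194, 227]), (187, [110, 186, 193]), (190, [13, 15, 149]), (193, [22, 21, 132]), (196, [19, 22, 130]), (199, [25, 25, 132]), (202, [23, 30, 136]), (205, [23, 21, 157]), (208, [26, 23, 153]), (211, [17, 132, 114]), (214, [18, 173, 124]), (217, [18, 183, 121]), (220, [16, 161, 92]), (223, [13, 156, 75]), (226, [13, 158, 76]), (229, [12, 147, 73])]
-5 0.074 [197.  209.9 217.3 219.2 227.2] scene 184.2 204.9 end 167.3
-5 0.078 [196.1 208.6 215.8 217.7 225.4] scene 185.3 205.9 end 168.5
0 0.074 [186.4 203.8 211.2 213.7 222.8] scene 182.8 203.1 end 167.7
0 0.078 [185.1 202.  209.2 211.7 220.5] scene 183.8 204.0 end 168.7
5 0.074 [175.8 198.  205.2 208.3 218.5] scene 181.4 201.2 end 168.1
5 0.078 [174.2 195.7 202.8 205.8 215.7] scene 182.2 202.0 end 169.0
10 0.074 [165.2 192.2 199.3 203.  214.3] scene 179.9 199.1 end 168.6
10 0.078 [163.3 189.4 196.4 200.  211. ] scene 180.7 199.8 end 169.4
15 0.074 [154.6 186.6 193.5 197.9 210.2] scene 178.4 196.9 end 169.1
15 0.078 [152.4 183.3 190.2 194.4 206.3] scene 179.1 197.5 end 169.9
[(160, [10, 22, 70]), (162, [16, 99, 180]), (164, [17, 107, 225]), (166, [18, 110, 232]), (168, [17, 113, 232]), (170, [16, 121, 198]), (172, [14, 133, 94]), (174, [14, 133, 100]), (176, [14, 132, 93]), (178, [14, 132, 89]), (180, [14, 130, 90]), (182, [15, 130, 90]), (184, [14, 130, 90]), (186, [15, 132, 89]), (188, [14, 130, 88]), (190, [17, 143, 109]), (192, [18, 59, 130]), (194, [21, 26, 137]), (196, [20, 29, 133]), (198, [18, 29, 134]), (200, [19, 30, 134]), (202, [18, 49, 131]), (204, [17, 115, 129])]
```

The mallet is upright in the grip to within about 2°. I lift it, centre it over the cup and check.

>>> send_rows:
  moves:
    - [-4,0,-5,0]
    - [0,0,-20,0]
    - [0,0,-28,0]
    - [0,0,0,0]
    - [12,0,0,0]
    - [15,0,0,0]
    - [15,0,0,0]
    - [9,0,0,0]
    - [0,0,0,0]
    - [0,0,0,0]
    - [0,0,0,0]

```text
clock: 22.8
tcp_pos: [0.6032, 0.0708, 0.1331]
orientation: [-180.0, 0.1, 39.8]
force: [-0.2, -0.6, -1.9]
finger_gap: 0.0208
gripper_force: 30.0
```

```bash
python3 auto.py 1 .076 .003; python3 - <<'E'
from h import *
w=load('wrist');h=cv2.cvtColor(w['img'],cv2.COLOR_RGB2HSV); print([(y,h[y,320].tolist()) for y in range(120,230,3)])
c=np.array([.606,.073,.054]); r=[c+.0245*np.array([np.cos(t),np.sin(t),0]) for t in np.linspace(0,6.28,40)]
q=proj(w,r); print('cup rim pred',q.min(0),q.max(0))
m=((h[...,0]>100)&(h[...,0]<120)&(h[...,1]>150)).astype(np.uint8);k,lab,st,cc=cv2.connectedComponentsWithStats(m);print([s.tolist() for s in st[1:] if s[4]>100])
E
```

```text
22.95 [0.60350207 0.07068456 0.13348007] [-1.79992796e+02  1.44406105e-02  3.97885515e+01] [-0.76209631  0.30079189 -1.85380432]
scene obs [285 160] [302 185] pred [286.2 157.4] [299.8 178. ] end [287. 141.] [295. 148.]
side obs [304 140] [349 193] pred [333.3 151.4] [347.9 174.3] end [337. 130.] [346. 137.]
wrist obs [291 178] [348 244] pred [290.7 179.5] [350.2 253. ] end [295. 256.] [346. 305.]
[(200, [18, 28, 137]), (206, [17, 29, 156]), (212, [18, 174, 117]), (218, [18, 181, 113]), (224, [15, 173, 75]), (230, [13, 167, 75]), (236, [14, 173, 78]), (242, [13, 157, 81]), (248, [13, 172, 74]), (254, [13, 156, 75]), (260, [14, 167, 75]), (266, [15, 189, 77]), (272, [14, 171, 79]), (278, [13, 162, 85]), (284, [13, 173, 84]), (290, [13, 174, 85]), (296, [13, 180, 92]), (302, [13, 170, 96]), (308, [13, 174, 91]), (314, [12, 172, 89]), (320, [16, 108, 59]), (326, [15, 20, 50]), (332, [12, 23, 55]), (338, [9, 29, 62])]
[(120, [21, 123, 248]), (123, [21, 121, 247]), (126, [18, 134, 232]), (129, [17, 141, 221]), (132, [19, 126, 239]), (135, [19, 130, 240]), (138, [20, 129, 242]), (141, [19, 131, 240]), (144, [19, 129, 242]), (147, [19, 133, 242]), (150, [19, 134, 234]), (153, [18, 138, 224]), (156, [173, 48, 111]), (159, [118, 109, 89]), (162, [115, 122, 96]), (165, [109, 179, 219]), (168, [111, 182, 198]), (171, [114, 142, 106]), (174, [114, 137, 104]), (177, [114, 113, 104]), (180, [18, 27, 160]), (183, [22, 28, 162]), (186, [16, 29, 165]), (189, [18, 29, 160]), (192, [17, 28, 145]), (195, [13, 26, 135]), (198, [16, 28, 136]), (201, [23, 30, 138]), (204, [18, 27, 160]), (207, [21, 28, 156]), (210, [17, 105, 121]), (213, [18, 181, 121]), (216, [18, 190, 121]), (219, [16, 170, 96]), (222, [13, 156, 77]), (225, [13, 170, 78]), (228, [14, 168, 76])]
cup rim pred [289.14608717 166.35772325] [351.14287003 226.32429768]
[[0, 11, 189, 309, 34185], [299, 163, 49, 16, 380]]
```

```bash
cat > up.py <<'E'
from fit3 import *
hh=cv2.cvtColor(w['img'],cv2.COLOR_RGB2HSV).astype(int)
v=hh[:,320]
def obs(x):
    return np.r_[proj(w,[P_(x,0,.018),P_(x,.046,.018),P_(x,.046,.0135),P_(x,.051,.0135)])[:,1], proj(w,endc(x))[:,1].max()]
O=np.array(eval(__import__('sys').argv[1]))
wt=np.array([1,1,1,.7,.5])
for bb in (None,):
    r=least_squares(lambda x:(obs(x)-O)*wt,[.05,.076,0],x_scale=[.1,.01,.01]); x=r.x
    print(np.degrees(x[0]),x[1:],r.fun.round(1)); F=P_(x,0,0); c=np.array([.606,.073,.054]); e=F-c
    print('face-cup ex,ey,z mm',(1e3*np.array([e@ex,e@ey,e[2]])).round(1))
E
python3 up.py "[178.5,203.,209.5,214.5,319]"
```

```text
23.1 [0.60378471 0.07077758 0.13365013] [ 1.79992753e+02 -9.78278062e-03  3.97890850e+01] [ 0.04872836  0.19584982 -2.0731153 ]
7.377713431057198 [ 0.08378131 -0.00672617] [-0.   0.2  0.4 -0.8  0. ]
face-cup ex,ey,z mm [ 0.9  0.3 15.6]
```

The face is centred over the cup within 1 mm and leans about 7°, which fits in the play. I lower it, shifting 3 mm along +x on the way.

>>> send_rows:
  moves:
    - [0,0,10,0]
    - [0,0,12,0]
    - [1,0,10,0]
    - [1,0,8,0]
    - [0,0,0,0]

```text
clock: 23.6
tcp_pos: [0.6041, 0.0721, 0.0915]
orientation: [-179.9, 0.2, 39.8]
force: [-1.1, -0.2, -2.9]
finger_gap: 0.0211
gripper_force: 30.0
```

>>> send_rows:
  moves:
    - [1,0,6,0]
    - [0,0,5,0]
    - [0,0,3,0]
    - [0,0,0,0]
    - [0,0,0,0]

```text
clock: 24.1
tcp_pos: [0.6058, 0.0728, 0.0792]
orientation: [-180.0, 0.0, 39.8]
force: [-2.0, -1.1, -4.0]
finger_gap: 0.0213
gripper_force: 30.0
```

>>> send_rows:
  moves:
    - [0,0,2,0]
    - [0,0,2,0]
    - [0,0,0,0]
    - [0,0,0,0]

```text
clock: 24.5
tcp_pos: [0.6062, 0.0729, 0.0754]
orientation: [180.0, -0.0, 39.8]
force: [-1.7, -2.0, -1.6]
finger_gap: 0.0211
gripper_force: 30.0
```

>>> send_rows:
  moves:
    - [0,0,2,0]
    - [0,0,1,0]
    - [0,0,0,0]

```text
clock: 24.8
tcp_pos: [0.6062, 0.0729, 0.0723]
orientation: [180.0, -0.0, 39.8]
force: [-2.7, -1.9, -0.5]
finger_gap: 0.0213
gripper_force: 30.0
```

>>> send_rows:
  moves:
    - [0,0,2,0]
    - [0,0,2,0]
    - [0,0,0,0]

```text
clock: 25.1
tcp_pos: [0.6083, 0.0736, 0.0705]
orientation: [179.9, -0.2, 39.8]
force: [-2.4, 0.5, 11.7]
finger_gap: 0.0215
gripper_force: 30.0
```

On the floor with about 13 N. I release gently and lift straight up.

>>> send_rows:
  moves:
    - [0,0,-1.5,0]
    - [0,0,0,0]

```text
clock: 25.3
tcp_pos: [0.6073, 0.0732, 0.0706]
orientation: [179.9, -0.1, 39.8]
force: [-1.5, -0.1, 4.2]
finger_gap: 0.0212
gripper_force: 30.0
```

>>> send_rows:
  moves:
    - [0,0,0,0]
    - [0,0,0,0]
    - [0,0,0,0]
    - [0,0,0,0]
    - [0,0,0,0]
    - [0,0,0,0]
    - [0,0,0,0]
    - [0,0,0,0]
  hand: 70

```text
clock: 26.1
tcp_pos: [0.6062, 0.0729, 0.07]
orientation: [180.0, -0.0, 39.8]
force: [0.8, -0.5, 1.0]
finger_gap: 0.0615
gripper_force: 0.0
```

>>> send_rows:
  moves:
    - [0,0,-10,0]
    - [0,0,-25,0]
    - [0,0,-40,0]
    - [0,0,-40,0]
    - [0,0,-30,0]
    - [-30,0,0,0]
    - [-40,0,0,0]
    - [-40,0,0,0]
    - [-20,0,0,0]
    - [0,0,0,0]
    - [0,0,0,0]

```text
clock: 27.2
tcp_pos: [0.507, -0.0104, 0.2159]
orientation: [179.9, -0.1, 39.8]
force: [-0.0, 0.1, -0.3]
finger_gap: 0.0614
gripper_force: 0.0
```

```bash
python3 - <<'E'
from tilt import *
d=load('side')
c=np.array([.606,.073,0])
for n,f in(('wrist',w),('scene',s)):
    hh=cv2.cvtColor(f['img'],cv2.COLOR_RGB2HSV)
    q=proj(f,[c+[0,0,.131],c+[0,0,.075],c+[0,0,.054]]); print(n,q.round(1).tolist())
    x0,y0=q.min(0).astype(int)-14; x1,y1=q.max(0).astype(int)+14; x0,y0=max(x0,0),max(y0,0)
    ww=hh[y0:y1,x0:x1]
    m=((ww[...,0]<17)&(ww[...,1]>115)&(ww[...,2]<125)).astype(np.uint8)
    k,lab,st,cc=cv2.connectedComponentsWithStats(m); i=1+st[1:,4].argmax(); print('handle',st[i].tolist(),(cc[i]+[x0,y0]).round(1),'origin',x0,y0)
    for r in range(0,lab.shape[0],3):
        z=np.nonzero(lab[r]==i)[0]
        if len(z)>2: print(r+y0,z.min()+x0,z.max()+x0,end='; ')
    print()
# pin head compare with first picture
a=cv2.imread('pics/scene0.png')[:,:,::-1]; b=s['img']; df=np.abs(a.astype(int)-b).sum(2)[100:310,160:460]>90
k,lab,st,cc=cv2.connectedComponentsWithStats(df.astype(np.uint8)); print([( (x[:4]+[160,100,0,0]).tolist(),int(x[4])) for x in st[1:] if x[4]>12])
E
```

```text
27.35 [ 0.50733817 -0.00977725  0.21527588] [ 1.79971359e+02 -4.39968196e-02  3.98451808e+01] [-0.34535485  0.37303966  0.65288411]
wrist [[318.9, 23.8], [319.0, 37.9], [319.0, 42.0]]
handle [3, 14, 26, 26, 342] [319.1  37.5] origin 304 9
27 307 331; 30 308 331; 33 308 330; 36 308 330; 39 308 329; 42 310 327; 45 312 326; 48 318 320; 
scene [[292.4, 160.0], [293.5, 173.8], [293.9, 178.7]]
handle [11, 16, 8, 18, 113] [292.8 169.1] origin 278 145
163 289 295; 166 289 296; 169 290 296; 172 290 296; 175 291 296; 
[([253, 100, 85, 71], 2622), ([288, 158, 13, 27], 224), ([245, 195, 89, 98], 2933), ([167, 273, 7, 11], 13), ([160, 275, 20, 35], 290), ([174, 283, 7, 13], 24), ([180, 297, 10, 13], 22)]
```

The handle stands at scene (293,169), matching its predicted place in the cup. The picture differences show no other object moved, and the gripper is clear. I hand in.

```bash
python3 -c "
from plant import env
print(env.finish_job())"
```

```text
the job is handed in; nothing more can be done
None
```

I handed the job in at about 27 s: two mallet strikes along the slope drove the pin onto its stop, it sprang back, and the mallet stands head-down in the blue cup. That the stud cap is home is inferred from the 47 N spike at the stop and a 1-pixel shift of the cap, not seen directly.

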